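Press a hardness gauge squarely on the ringed spot of a heel lift

TASK

Take the orange-handled hardness gauge by its handle and slide it level out of the open front of its slotted holder without forcing it, then set its brass tip inside the white ring on the heel lift that lies on the slanted rest. Hold the gauge square to the slanted leather and press lightly, so that the spring tip is pushed about half way in and not to its stop, and finish while still holding it pressed there. Leave the other things on the bench where they are.

Things in the scene. Friction and masses are not known exactly. Their poses are not given: they have to be found in the camera images.
- holder: Fixed holder, base 105 x 90 mm; origin under its centre, z up. A T-slot open to its -x: the gauge's flange (36 mm wide, 5 thick) lies on a lower plate (top 81 mm up) below an upper plate (91 to 96 mm up), so it can rise 5 mm but leaves only along -x. Side play 3 mm each way. Plates run from x = -30 mm to a back wall at +20 mm; flange clear after 50 mm of travel.
- gauge_grip (a point): Centre of the gauge's orange handle, a box 30 (x) x 24 (y) x 52 (z) mm, at the start 132 mm above the bench, 2 mm before the holder's origin, axes parallel to the holder's. Grip across y. z runs up the gauge's axis, away from the tip; a white dial is on the -x face. Below: neck 16 mm thick, 20 long, flange, barrel 16 mm thick ending 96 mm below this point. 120 g.
- gauge_tip (a point): Lower end of the gauge's 6 mm round-ended brass spring tip, on the gauge's axis, 108 mm below gauge_grip when the spring is out (12 mm beyond the barrel's end). It moves toward the handle as it is pressed.
- gauge_plunger (a joint): How far the spring tip is pushed into the barrel, m: 0 fully out, 0.010 at its stop. The spring needs 1.5 N to start and 0.5 N more per mm: 4 N at 5 mm, 6.5 N at the stop.
- spot (a point): Centre of the white ring, 18 mm across, on the dark brown heel lift (65 x 69 x 10 mm) fixed on the slanted wooden rest, base 115 x 105 mm; about 57 mm above the bench. z stands square on the leather, 0.35 rad from vertical, leaning to the low side; y is level, x points up the slope. Steel clips 36 mm to either side in y rise 2 mm above the leather; nothing near is higher.
- rest: The fixed slanted rest with the heel lift on it: wooden base 115 x 105 x 10 mm and a tilted board, at most 75 mm high. Origin under its centre, z up; its slope rises toward its +x. The ringed spot lies 3 mm toward -x and 57 mm above the origin.
- tack_tin: Bystander: tin of tacks, 68 x 68 x 24 mm, behind the work; origin under its centre.
- tape_roll: Bystander: roll of tan tape, 108 x 112 x 36 mm, behind the work; origin under its centre.
- sanding_block: Bystander: cork sanding block, 58 x 95 x 26 mm, front left; origin under its centre.
- glue_tube: Bystander: yellow tube, 38 x 124 x 23 mm, near the front edge; origin under its centre.
Things that resemble listed ones, but are neither listed nor needed, are in the scene too. There is more than one size of the holder; the job needs the larger.

How it is judged (in metres and radians):
On the way:
1. the gauge has been slid out of the front of the holder, clear of both plates, still at about the slot's height (x of gauge_grip in the frame of holder below -0.046 m and y of gauge_grip in the frame of holder between -0.04 and 0.04 m and z of gauge_grip in the frame of holder below 0.172 m), for 0.02 s.
At the end, for the whole second after the job is handed in: The program ends with the gauge in the fingers, its tip within 9 mm of the ring's centre (inside the ring), its axis within 0.16 rad (9 degrees) of square to the leather, handle up, the spring tip pushed in 2 to 8.5 mm, pressing on the lift with 1.5 to 8 N, and at rest (distance between gauge_tip and spot below 0.009 m and angle between the z axis of gauge_grip and the z axis of spot, either way round below 0.16 rad and z of gauge_grip in the frame of spot above 0.08 m and value of joint gauge_plunger between 0.002 and 0.0085 m and contact force between gauge and rest between 1.5 and 8 N and contact force between gauge and the fingers above 2 N and linear speed of gauge below 0.01 m/s); the arm keeps its last pose, push and grip.
It fails at once if the gauge is pressed hard (over 20 N) on the lift or rest (contact force between gauge and rest above 20 N).
It fails at once if the gauge is forced (over 30 N) against the holder (contact force between gauge and holder above 30 N).
It fails at once if a bystander is moved by more than 20 mm (distance of any of tack_tin, sanding_block, glue_tube, tape_roll from where it was at the start of the episode above 0.02 m).
It also fails if it takes over 35 s, if anything falls off the work surface, if the arm or the gripper's body presses on something with over 40 N, if the wrist force passes 120 N, or if a joint passes its speed limit or range.

ROBOT

A 6-joint arm with a two-finger parallel gripper is mounted at the origin on a cart in front of the work surface, level with it; the furniture and walls round the work are solid. World frame = base frame: x ahead of the robot, y to its left, z up, the work surface at z = 0. Lengths are in mm, angles in rad, forces in N, time in s.
With the tool pointing down it reaches from about 300 to 775 mm from the base axis. Payload 14.6 kg.
Tool frame: the origin (TCP) lies between the finger pads; the fingertips stand 14 mm ahead of it and the grasp point (between the pads) lies 5 mm behind it; x points along the fingers, z is the direction in which the jaws open and shut, and the axes are right-handed (so a half turn about x gives the same grasp; the last joint's range is limited). The gripper opens to 94 mm and grips with 3 to 60 N. Pads are 16 mm wide; open, the fingers measure 119 mm over their backs; the gripper's body (75 mm by 177 mm) begins 78 mm behind the grasp point.
Start: joints at [-1.206, 0.3, 1.521, -0, 1.321, -0.067], TCP at [230.17, -499.511, 219.446] pointing down, gripper open.
Joint ranges: [-3.03, 3.03], [-0.79, 2.21], [0.23, 2.52], [-1.04, 4.18], [0, 3.07], [-2.55, 2.55]. Speed limits (rad/s): [2.22, 2.22, 2.57, 3.14, 3.14, 3.14].

INTERFACE

Orientations are given as a unit quaternion [x, y, z, w].
In Python, from cell import ctrl gives the robot as it stands. The module is installed in compiled form; this text tells all that it offers.
- The arm moves only by the shell command python3 -m inch 'ROWS' [OPENING]. ROWS is JSON, a list of rows, each a list of 6 numbers: the shift along the tool's x, y, z in m, then the turn, a rotation vector about the tool's x, y, z in degrees. In form: [[tx, ty, tz, ax, ay, az], ...]. A call has 1 to 20 rows; each row is the pose to reach, as a shift and turn from the pose commanded when the call began, along the tool's axes at that moment; what a row does not reach only later rows make up. A row lasts 1/8 s, in which the tool goes at most 62.5 mm and 10.7 degrees, less where a joint would pass 70% of its speed; a pose out of reach is approached as far as the arm can. A call with a gripper value outside its range is refused whole. OPENING is the finger opening in m, from 0 to 0.094, set as the call begins (- or left out, the last holds). The fingers move at their own pace and stop on an object; the grip force is fixed at half the most. Time passes only in rows, so rows that repeat a pose let the fingers close. It gives the time, the measured TCP pose, the force and the opening at its end, in the units of the state.
- ctrl.get_obs(): the state, without advancing time (a new reading comes with each control period).
- ctrl.get_image(name): name is "scene" or "top" or "wrist"; returns (picture, depth): 400x640x3 uint8, blue, green, red; 400x640 float32, mm along the optical axis (not along the pixel's ray), 0 where there is no reading.
- ctrl.get_calibration(name): a dict with "mtx" (3x3 intrinsics, pixels), "R" (3x3) and "t" (3): a world point X has camera coordinates R X + t. Camera axes: x right, y down, z forward; pixel columns grow to the right and rows downward; lengths in mm; the calibration is good to about 2 mm. The wrist camera is an equidistant fisheye: a pixel r from the principal point sees the ray r / f radians off the axis. A picture is of the moment at which its call begins: read the wrist's pose just before it. get_calibration takes no time and is no camera call; for the wrist camera it gives the pose at the moment of the call.
- ctrl.finish_job(): hands the job in, once; it reports no verdict.
The state is a dict: "time_s": time; "qpos": joint angles; "joint_velocities": joint speeds; "effort": joint torques, N m; "ee_pos": TCP position; "eef_rot": TCP orientation; "force": force on the tool from outside, world axes, zero at the start; "ft_torque": the same for the moment, N m; "opening": opening from 0.0 (shut) to 1.0 (fully open).
Only numpy, scipy, OpenCV 4.12 (cv2) and the standard library are available. Lean on these libraries where they do the work, as an engineer would, in place of code of your own. Each camera call takes 0.05 s, during which the arm holds its last target.

## Working session

There is one attempt and no reset: what is moved stays moved. The work goes in short steps, Python scripts to look and compute and a shell command to move; the robot and the scene stay as the last step left them, time stands still between calls to the robot, and variables do not carry over. Pictures are saved under pics/ and viewed, and the job is handed in when it is done.

```bash
mkdir -p pics; ls; python3 - <<'E'
from cell import ctrl
import cv2
o=ctrl.get_obs();print(o)
for n in("scene","top","wrist"):
    im,d=ctrl.get_image(n);cv2.imwrite(f"pics/{n}0.png",im)
    import numpy as np
    np.savez(f"pics/{n}0.npz",im=im,d=d,**ctrl.get_calibration(n))
    print(n,ctrl.get_calibration(n))
E
```

```text
pics
{'time_s': 0.0, 'qpos': array([-1.20557980e+00,  3.00461980e-01,  1.52159215e+00, -1.32582626e-05,
        1.32070286e+00, -6.66152930e-02]), 'joint_velocities': array([ 0.00053065,  0.00090473, -0.00070429, -0.00014212,  0.00074229,
        0.000887  ]), 'effort': array([ 6.57914079e-04, -5.31807339e+01, -3.52734125e+01,  7.08531705e-02,
        2.44307349e-02, -1.10035855e-04]), 'ee_pos': array([ 230.09068915, -499.28017594,  218.88664562]), 'eef_rot': array([ 0.38150906,  0.59584573, -0.38102727,  0.59517806]), 'force': array([ 0.65429721,  1.04116482, -0.04194669]), 'ft_torque': array([0.03439083, 0.05282081, 0.02636755]), 'opening': 0.9981244504328876}
scene {'mtx': array([[478.67472564,   0.        , 321.79187879],
       [  0.        , 478.67472564, 197.83895653],
       [  0.        ,   0.        ,   1.        ]]), 'R': array([[-0.80187261, -0.59731051, -0.0148481 ],
       [-0.25994256,  0.37112567, -0.89145701],
       [ 0.53798716, -0.71097531, -0.45286193]]), 't': array([ 342.68994767,  294.22681736, 1070.89882559])}
top {'mtx': array([[455.97553584,   0.        , 323.55444729],
       [  0.        , 455.97553584, 202.42861625],
       [  0.        ,   0.        ,   1.        ]]), 'R': array([[-0.01420735, -0.99968224, -0.02082239],
       [-0.98079284,  0.01798434, -0.19422146],
       [ 0.19453422,  0.01766308, -0.98073669]]), 't': array([-140.1357063 ,  554.36881838, 1319.98796987])}
wrist {'mtx': array([[309.70691629,   0.        , 316.6882209 ],
       [  0.        , 309.70691629, 201.66639775],
       [  0.        ,   0.        ,   1.        ]]), 'R': array([[ 4.17869916e-01, -9.08506852e-01, -1.80614981e-04],
       [-8.82260792e-01, -4.05845401e-01,  2.38548538e-01],
       [-2.16796283e-01, -9.95229080e-02, -9.71130559e-01]]), 't': array([-550.05906011,  -24.49904327,  390.63779877])}
```

View pics/scene0.png

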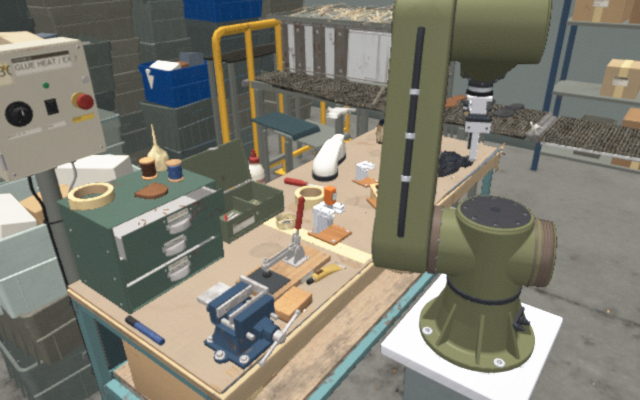

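View pics/top0.png

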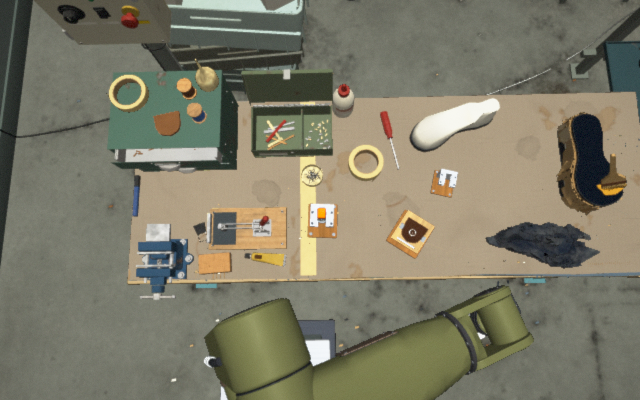

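View pics/wrist0.png

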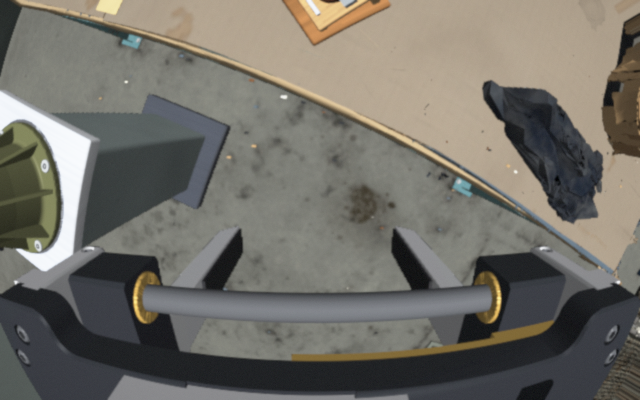

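Top picture: the orange gauge is in the larger holder at about (322,215), the slanted rest with its ring at (412,232), and the smaller holder decoy at (445,182). I'll zoom in next.

```bash
cat > h.py <<'E'
import numpy as np,cv2
def load(n):
    z=np.load(f"pics/{n}.npz");return z['im'],z['d'],z['mtx'],z['R'],z['t']
def pt(n,u,v,dep=None):
    im,d,K,R,t=load(n)
    dd=d[int(v),int(u)] if dep is None else dep
    c=np.linalg.inv(K)@[u,v,1]*dd
    return R.T@(c-t)
def cloud(n):
    im,d,K,R,t=load(n)
    v,u=np.mgrid[0:400,0:640]
    c=np.stack([(u-K[0,2])/K[0,0]*d,(v-K[1,2])/K[1,1]*d,d],-1)
    return (c-t)@R,im,d
def zoom(n,u0,u1,v0,v1,out,s=None):
    im=load(n)[0][v0:v1,u0:u1]; s=s or min(800/im.shape[1],600/im.shape[0])
    cv2.imwrite(out,cv2.resize(im,None,fx=s,fy=s,interpolation=cv2.INTER_CUBIC));print(out,s)
E
python3 - <<'E'
from h import *
zoom("top0",290,470,150,270,"pics/ztop.png")
zoom("scene0",290,390,150,250,"pics/zscene.png",6)
X,im,d=cloud("top0")
h=cv2.cvtColor(im,cv2.COLOR_BGR2HSV)
P=X
def st(m,nm):
    p=P[m&(d>0)];print(nm,len(p),p.min(0).round(),p.max(0).round(),np.median(p,0).round(1))
for z in (20,60,90,125,150):
    print(z)
for nm,(u0,u1,v0,v1) in dict(holder=(300,345,195,245),rest=(385,437,205,262)).items():
    sub=P[v0:v1,u0:u1].reshape(-1,3);s=im[v0:v1,u0:u1]
    hist,e=np.histogram(sub[:,2],bins=np.arange(-10,180,10));print(nm,dict(zip(e.astype(int),hist)))
    m=np.zeros(d.shape,bool);m[v0:v1,u0:u1]=1
    st(m&(P[...,2]>5)&(P[...,2]<18),nm+' base');st(m&(P[...,2]>86)&(P[...,2]<105),nm+' plate');st(m&(P[...,2]>145),nm+' top');st(m&(P[...,2]>30)&(P[...,2]<80),nm+' mid')
E
```

```text
pics/ztop.png 4.444444444444445
pics/zscene.png 6
20
60
90
125
150
holder {np.int64(-10): np.int64(447), np.int64(0): np.int64(1014), np.int64(10): np.int64(271), np.int64(20): np.int64(1), np.int64(30): np.int64(0), np.int64(40): np.int64(0), np.int64(50): np.int64(0), np.int64(60): np.int64(0), np.int64(70): np.int64(0), np.int64(80): np.int64(24), np.int64(90): np.int64(320), np.int64(100): np.int64(51), np.int64(110): np.int64(0), np.int64(120): np.int64(0), np.int64(130): np.int64(10), np.int64(140): np.int64(10), np.int64(150): np.int64(67), np.int64(160): np.int64(29)}
holder base 577 [ 430. -211.    5.] [586. -74.  18.] [ 477.6 -142.6    9.8]
holder plate 380 [ 474. -177.   86.] [ 540. -109.  104.] [ 509.1 -149.3   97. ]
holder top 98 [ 487. -155.  146.] [ 516. -132.  166.] [ 501.4 -143.5  158.5]Traceback (most recent call last):
  File "<stdin>", line 15, in <module>
  File "<stdin>", line 8, in st
    return umr_minimum(a, axis, None, out, keepdims, initial, where)
ValueError: zero-size array to reduction operation minimum which has no identity
```

View pics/ztop.png

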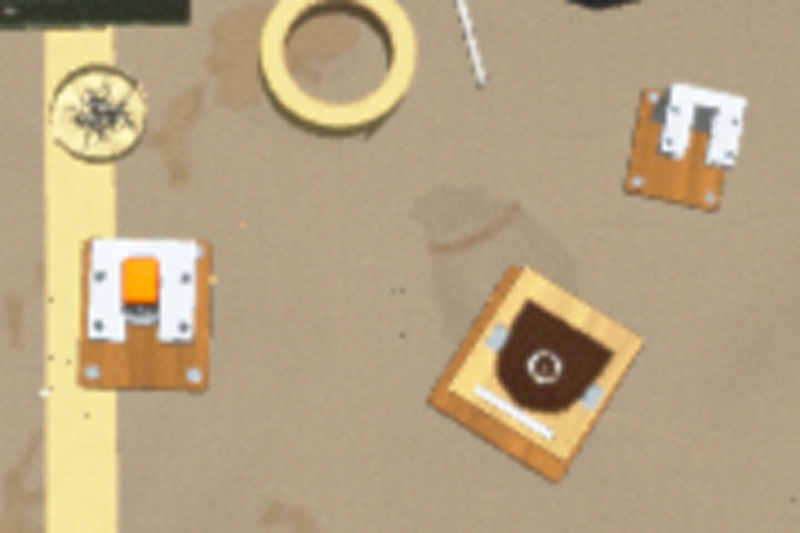

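View pics/zscene.png

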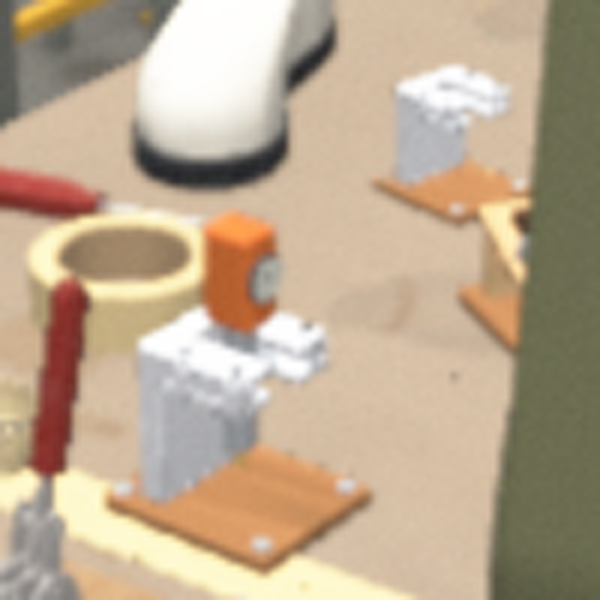

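```bash
cat >> h.py <<'E'
from scipy.spatial.transform import Rotation as Ro
def ray(n,u,v):
    im,d,K,R,t=load(n); return -R.T@t, R.T@(np.linalg.inv(K)@[u,v,1])
def onz(n,u,v,z):
    o,r=ray(n,u,v); return o+r*(z-o[2])/r[2]
def tri(rs):
    A=np.zeros((3,3));b=np.zeros(3)
    for o,r in rs:
        r=r/np.linalg.norm(r);M=np.eye(3)-np.outer(r,r);A+=M;b+=M@o
    x=np.linalg.solve(A,b);return x,[np.linalg.norm((np.eye(3)-np.outer(r,r)/(r@r))@(x-o)) for o,r in rs]
def rows(P,R):  # world target -> shift,rotvec from commanded-ish current measured
    from cell import ctrl
    o=ctrl.get_obs();R0=Ro.from_quat(o['eef_rot'])
    return R0.inv().apply(np.array(P)-o['ee_pos'])/1000,(R0.inv()*R).as_rotvec(degrees=True)
E
python3 - <<'E'
from h import *
from cell import ctrl
o=ctrl.get_obs();print(Ro.from_quat(o['eef_rot']).as_matrix().round(3))
X,im,d=cloud("top0")
zo=lambda a,b:(290+a/4.444,150+b/4.444)
for nm,(a,b,z) in dict(h1=(90,240,96),h2=(197,243,96),p3=(90,335,96),p4=(196,340,96),b1=(78,388,10),b2=(207,392,10),top=(141,268,158),tl=(124,258,158),tr=(158,258,158),strip1=(478,388,40),strip2=(551,436,40)).items():
    u,v=zo(a,b);print(nm,onz("top0",u,v,z).round(1),X[int(v+.5),int(u+.5)].round(1))
for (a,b) in [(545,350),(545,384),(530,367),(560,367),(545,367)]:
    u,v=zo(a,b);print('ring',onz("top0",u,v,57).round(1),X[int(v+.5),int(u+.5)].round(1))
# leather plane
h=cv2.cvtColor(im,cv2.COLOR_BGR2HSV)
m=np.zeros(d.shape,bool);m[215:245,400:430]=1
m&=(im.sum(-1)<150)
p=X[m];c=p.mean(0);U,S,V=np.linalg.svd(p-c);n=V[2]*np.sign(V[2,2]);print('leather',len(p),c.round(1),n.round(3),np.arccos(n[2]),np.arctan2(-n[1],-n[0]),S)
m=np.zeros(d.shape,bool);m[190:250,300:350]=1
hh=h[...,0]; om=m&(X[...,2]>150)
p=X[om];print(len(p),p.mean(0))
E
```

```text
[[-0.     0.908  0.419]
 [ 0.001  0.419 -0.908]
 [-1.     0.    -0.001]]
h1 [ 539.5 -111.1   96. ] [ 556.8 -106.1    7.8]
h2 [ 536.2 -181.2   96. ] [ 550.  -180.6   19.3]
p3 [ 476.6 -110.5   96. ] [ 477.4 -109.9   98. ]
p4 [ 472.2 -179.3   96. ] [ 483.  -179.4    9.9]
b1 [452.5 -97.8  10. ] [454.3 -98.8   3.3]
b2 [ 448.3 -186.6   10. ] [ 450.3 -188.    -1.8]
top [ 509.  -145.7  158. ] [ 510.5 -146.3  154.9]
tl [ 515.6 -135.1  158. ] [ 515.8 -135.4  157.3]
tr [ 515.2 -156.3  158. ] [ 526.8 -156.8   96.1]
strip1 [ 444.4 -368.2   40. ] [ 444.8 -368.9   44.9]
strip2 [ 411.4 -415.4   40. ] [ 412.7 -417.3   29.8]
ring [ 467.1 -411.4   57. ] [ 465.7 -411.6   61.6]
ring [ 444.4 -410.2   57. ] [ 445.7 -411.5   55.9]
ring [ 455.9 -400.9   57. ] [ 454.8 -400.3   55.3]
ring [ 455.5 -420.7   57. ] [ 454.  -420.3   58.8]
ring [ 455.7 -410.8   57. ] [ 454.8 -412.3   54.2]
leather 18 [ 441.  -386.4  129.8] [-0.219 -0.966  0.135] 1.4351002182093622 1.3474422961317283 [1334.32908044   54.24474704   44.43991321]
106 [ 481.1434181  -146.46893059  275.57743724]
```

```bash
cat >> h.py <<'E'
def Rdown(psi): # tool x down, tool z = -(holder y)
    x=np.array([0,0,-1.]);z=-np.array([-np.sin(psi),np.cos(psi),0]);return Ro.from_matrix(np.c_[x,np.cross(z,x),z])
E
python3 - <<'E'
from h import *
z=np.load("pics/wrist0.npz");print("cam",-z['R'].T@z['t'],z['R'][2])
for P in([400,-390,320],[440,-143,320]):
    a,b=rows(P,Rdown(-0.045));print(P,a.round(4),b.round(2))
E
```

```text
cam [ 292.92741066 -470.79783969  385.10516587] [-0.21679628 -0.09952291 -0.97113056]
[400, -390, 320] [-0.1009  0.2001 -0.0283] [ 2.732e+01 -5.000e-02  1.000e-02]
[440, -143, 320] [-0.1007  0.3398 -0.2359] [ 2.732e+01 -5.000e-02  1.000e-02]
```

```bash
python3 -m inch '[[-0.03,0.045,-0.006,7,0,0],[-0.06,0.09,-0.013,14,0,0],[-0.085,0.14,-0.02,21,0,0],[-0.1,0.18,-0.026,27.3,0,0],[-0.101,0.2,-0.028,27.3,0,0],[-0.101,0.2,-0.028,27.3,0,0],[-0.101,0.2,-0.028,27.3,0,0]]'
cat > snap.py <<'E'
import sys,numpy as np,cv2
from cell import ctrl
n,o=sys.argv[1:3]
c=ctrl.get_calibration(n);im,d=ctrl.get_image(n)
np.savez(f"pics/{o}.npz",im=im,d=d,**c);cv2.imwrite(f"pics/{o}.png",im)
ob=ctrl.get_obs();print(ob['time_s'],ob['ee_pos'].round(1),ob['force'].round(2),ob['opening'])
E
python3 snap.py wrist w1
```

```text
time_s: 1.02
ee_pos: [399.1, -391.1, 319.6]
eef_rot: [-0.511, -0.489, 0.511, -0.488]
force: [-0.0, 0.8, -0.0]
opening: 1.0
1.075 [ 399.  -391.1  319.7] [-0.15  0.17  0.59] 1.001619647983579
```

View pics/w1.png

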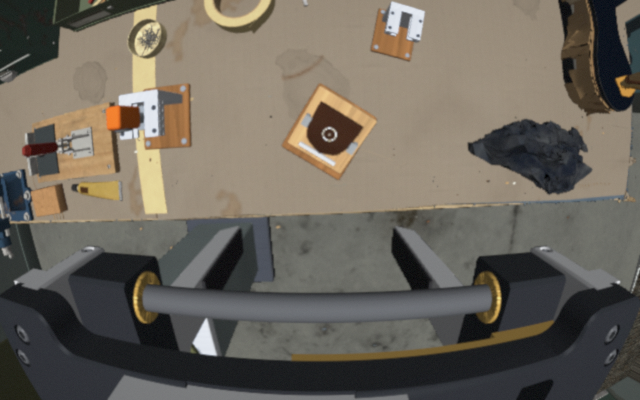

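Wrist view: the ring is at (329,134), the gauge handle at (123,117), and the decoy holder at (400,28). Next, a view from over the holder.

```bash
python3 -m inch '[[0,0,-0.05,0,0,0],[-0.005,0,-0.1,0,0,0],[-0.01,0,-0.15,0,0,0],[-0.01,0.005,-0.2,0,0,0],[-0.01,0.01,-0.24,0,0,0],[-0.01,0.01,-0.247,0,0,0],[-0.01,0.01,-0.247,0,0,0]]'
python3 snap.py wrist w2
```

```text
time_s: 1.95
ee_pos: [420.8, -144.7, 330.4]
eef_rot: [-0.511, -0.489, 0.511, -0.489]
force: [0.7, 0.0, -0.6]
opening: 0.997
2.0 [ 420.9 -145.1  330.3] [-0.05 -0.15 -0.55] 0.9986604030990975
```

View pics/w2.png

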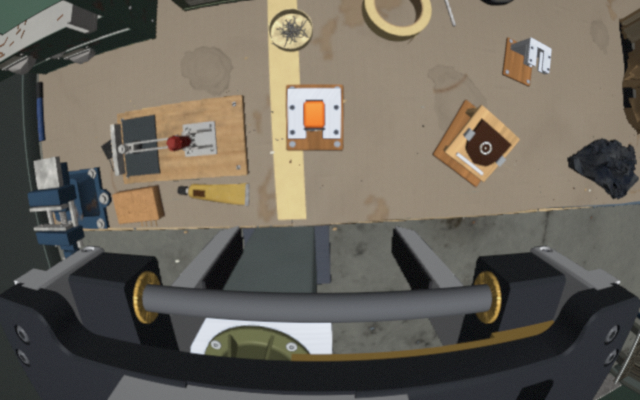

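```bash
cat >> h.py <<'E'
def wray(n,u,v):
    im,d,K,R,t=load(n);x=u-K[0,2];y=v-K[1,2];r=np.hypot(x,y);a=r/K[0,0]
    c=np.array([x/r*np.sin(a),y/r*np.sin(a),np.cos(a)]);return -R.T@t,R.T@c
def wonz(n,u,v,z):
    o,r=wray(n,u,v);return o+r*(z-o[2])/r[2]
def wcloud(n):
    im,d,K,R,t=load(n);v,u=np.mgrid[0:400,0:640].astype(float);x=u-K[0,2];y=v-K[1,2];r=np.hypot(x,y)+1e-9;a=r/K[0,0]
    c=np.stack([x/r*np.tan(a)*d,y/r*np.tan(a)*d,d],-1);return (c-t)@R,im,d
def ring(n,u,v,w=9):
    im=load(n)[0][v-w:v+w+1,u-w:u+w+1];g=im.min(-1)
    s=cv2.resize(g,None,fx=8,fy=8,interpolation=cv2.INTER_CUBIC)
    _,b=cv2.threshold(s,0,255,cv2.THRESH_OTSU)
    cs,_=cv2.findContours(b,cv2.RETR_EXTERNAL,cv2.CHAIN_APPROX_NONE);c=min((c for c in cs if cv2.contourArea(c)>400),key=lambda c:np.hypot(*(np.array(cv2.minEnclosingCircle(c)[0])-s.shape[0]/2)))
    (x,y),ax,_=cv2.fitEllipse(c);print(n,'ring px',u-w+(x+.5)/8-.5,v-w+(y+.5)/8-.5,np.array(ax)/8)
    return u-w+(x+.5)/8-.5,v-w+(y+.5)/8-.5
E
python3 - <<'E'
from h import *
a=ring("w1",329,134);b=ring("w2",486,148);c=ring("top0",412,232)
R=[wray("w1",*a),wray("w2",*b),ray("top0",*c)]
print(tri(R),tri(R[:2]))
for f in (wonz("w1",*a,57),wonz("w2",*b,57),onz("top0",*c,57)):print(f)
zoom_=[("w1",270,385,75,190,"pics/z1.png"),("w2",280,350,80,155,"pics/z2.png")]
for z in zoom_: zoom(*z)
# orange
for n in("w1","w2","top0"):
    X,im,d=(cloud if n=="top0" else wcloud)(n);h=cv2.cvtColor(im,cv2.COLOR_BGR2HSV)
    m=((h[...,0]<16)&(h[...,1]>220)&(h[...,2]>170)).astype(np.uint8)
    k,l,s,ce=cv2.connectedComponentsWithStats(m)
    for i in range(1,k):
        if s[i,4]>60:
            p=X[l==i];print(n,s[i],ce[i].round(2),np.median(p,0).round(1),np.percentile(p,[3,97],axis=0).round(1).tolist())
# leather plane from w1 depth
X,im,d=wcloud("w1");m=np.zeros(d.shape,bool);m[105:150,305:360]=1
m&=(im.max(-1)<90)&(im[...,2]>im[...,0]+10)
p=X[m]
for _ in range(5):
    c=np.median(p,0);q=p.mean(0);V=np.linalg.svd(p-q)[2];n=V[2]*np.sign(V[2,2]);e=(p-q)@n;p=p[abs(e)<3*np.std(e)+.1]
print(len(p),q,n,'tilt',np.arccos(n[2]),'yaw',np.arctan2(-n[1],-n[0]),e.std())
E
```

```text
w1 ring px 329.0502519607544 133.89103603363037 [15.19969273 15.91794682]
w2 ring px 485.4180736541748 147.5963888168335 [12.47890663 13.79430199]
top0 ring px 412.0053071975708 232.10446453094482 [7.3615799  7.88428211]
(array([ 457.41176754, -409.91395389,   59.10309084]), [np.float64(0.869610821952712), np.float64(0.5341153551885967), np.float64(1.3589311186728144)]) (array([ 457.64368136, -410.69013527,   58.83876804]), [np.float64(0.14899247812828934), np.float64(0.14899247812821895)])
[ 457.74680692 -410.77291825   57.        ]
[ 457.35884523 -411.78278439   57.        ]
[ 457.1359166  -409.00577415   57.        ]
pics/z1.png 5.217391304347826
pics/z2.png 8.0
1475 [ 464.15500808 -413.93140226   60.90143888] [-0.28406699  0.18927655  0.93993634] tilt 0.34835255230190454 yaw -0.5877553194836229 0.8158218666629046
```

View pics/z1.png

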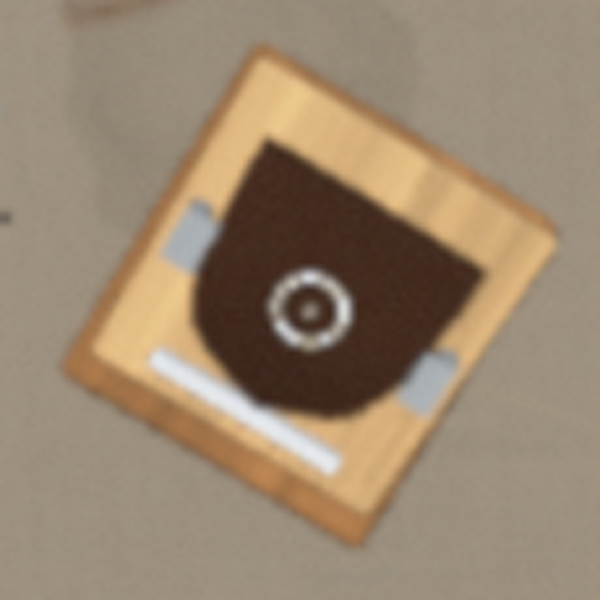

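View pics/z2.png

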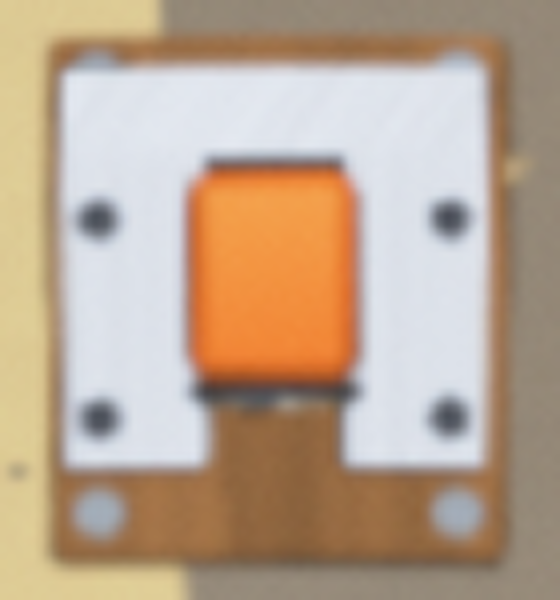

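```bash
python3 - <<'E'
from h import *
zz=lambda a,b:(280+a/8-.5,80+b/8-.5)
for nm,(a,b,z) in dict(topc=(273.5,270,158),tl=(192,170,158),tr=(355,170,158),bl=(192,374,158),br=(355,374,158),p1=(62,68,96),p2=(487,68,96),p3=(65,467,96),p4=(487,467,96),sl=(211,440,96),sr=(342,440,96),b1=(50,558,10),b2=(504,558,10)).items():
    print(nm,wonz("w2",*zz(a,b),z).round(1))
X,im,d=wcloud("w2");print(X[105:120:5,308:322:4].round(1).reshape(-1,3))
zoom("scene0",315,345,180,210,"pics/zs2.png",16)
zoom("top0",305,340,195,225,"pics/zt2.png",16)
zoom("w1",95,175,80,160,"pics/z3.png",7)
E
```

```text
topc [ 505.2 -145.6  158. ]
tl [ 519.4 -135.3  158. ]
tr [ 518.4 -157.2  158. ]
bl [ 491.5 -134.   158. ]
br [ 490.5 -156.   158. ]
p1 [ 542.8 -112.9   96. ]
p2 [ 539.6 -180.7   96. ]
p3 [ 477.9 -110.2   96. ]
p4 [ 474.7 -178.    96. ]
sl [ 481.  -133.9   96. ]
sr [ 480.  -154.9   96. ]
b1 [457.5 -98.1  10. ]
b2 [ 453.4 -187.2   10. ]
[[ 514.4 -139.9  159. ]
 [ 514.2 -144.2  159.5]
 [ 514.  -148.5  158.9]
 [ 513.8 -152.8  159.4]
 [ 508.9 -139.7  160.6]
 [ 508.7 -144.   159.6]
 [ 508.5 -148.3  159.4]
 [ 508.3 -152.6  159.6]
 [ 503.6 -139.4  157.8]
 [ 503.3 -143.7  158.6]
 [ 503.1 -148.   160.2]
 [ 502.9 -152.3  159.1]]
pics/zs2.png 16
pics/zt2.png 16
pics/z3.png 7
```

View pics/zs2.png

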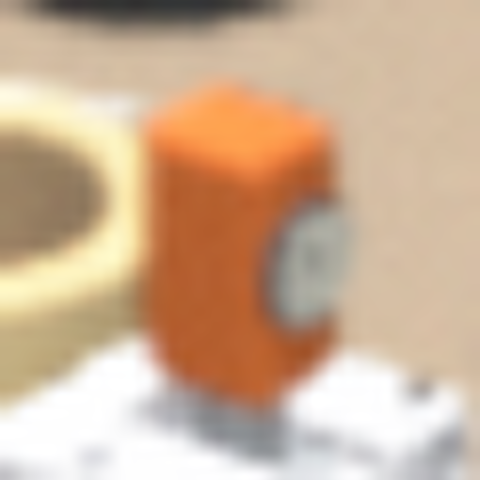

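View pics/z3.png

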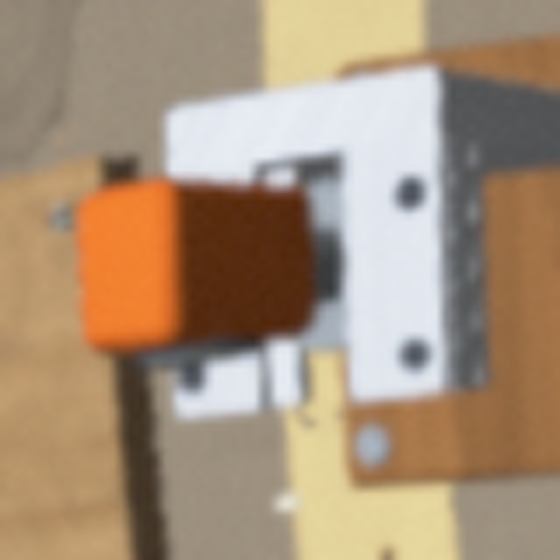

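```bash
python3 - <<'E'
from h import *
R=[wray("w2",313.7,113.4),wray("w1",113.1,117.8),ray("scene0",329.6,187.6)]
print(tri(R),tri(R[:2]))
for P in([505,-145.3,230],[505,-145.3,137]):
    a,b=rows(P,Rdown(-0.045));print(P,a.round(4),b.round(2))
E
```

```text
(array([ 504.7500996 , -145.37941507,  155.47481654]), [np.float64(0.43134606194313796), np.float64(0.4129423000735027), np.float64(0.11825668701664523)]) (array([ 504.71250135, -145.57951648,  156.02047324]), [np.float64(0.38021162716944545), np.float64(0.38021162716959855)])
[505, -145.3, 230] [ 0.1003  0.0841 -0.0036] [-0.02  0.01  0.02]
[505, -145.3, 137] [ 0.1933  0.0841 -0.0036] [-0.02  0.01  0.02]
```

```bash
python3 -m inch '[[0,0.04,-0.002,0,0,0],[0.0,0.075,-0.0036,0,0,0],[0.03,0.084,-0.0036,0,0,0],[0.08,0.084,-0.0036,0,0,0],[0.12,0.084,-0.0036,0,0,0],[0.12,0.084,-0.0036,0,0,0],[0.12,0.084,-0.0036,0,0,0]]'
python3 snap.py wrist w3
```

```text
time_s: 2.88
ee_pos: [505.7, -145.2, 212.1]
eef_rot: [0.512, 0.488, -0.511, 0.489]
force: [-0.3, -0.2, 0.8]
opening: 1.0
2.925 [ 505.8 -145.1  212.4] [-0.68  0.17  1.01] 0.9993917272542148
```

View pics/w3.png

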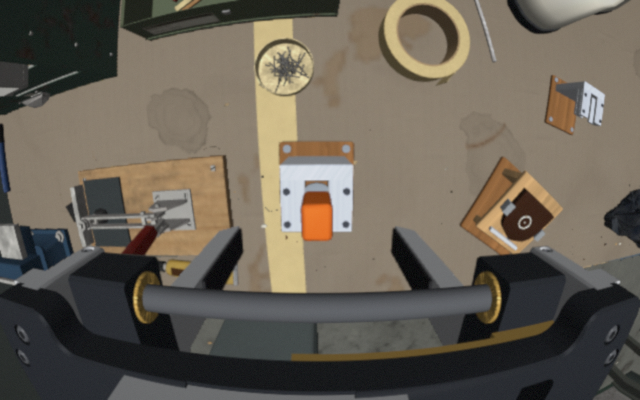

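Handle (302–333 px) sits centred between the fingers (243–392). I'll descend and close the fingers gently.

```bash
python3 -m inch '[[0.03,0,0,0,0,0],[0.06,0,0,0,0,0],[0.078,0,0,0,0,0],[0.083,0,0,0,0,0],[0.083,0,0,0,0,0],[0.083,0,0,0,0,0]]' 0.094
python3 -m inch '[[0,0,0,0,0,0],[0,0,0,0,0,0],[0,0,0,0,0,0],[0,0,0,0,0,0]]' 0.032
python3 -m inch '[[0,0,0,0,0,0],[0,0,0,0,0,0],[0,0,0,0,0,0],[0,0,0,0,0,0]]' 0.0
python3 snap.py wrist w4; python3 snap.py scene s4; python3 -c "
from h import *
zoom('s4',290,390,150,250,'pics/zs4.png',6)"
```

```text
time_s: 3.68
ee_pos: [505.7, -144.5, 128.7]
eef_rot: [0.511, 0.488, -0.511, 0.489]
force: [0.8, 0.4, -0.4]
opening: 1.0
time_s: 4.18
ee_pos: [505.2, -144.2, 127.5]
eef_rot: [0.511, 0.489, -0.511, 0.489]
force: [-0.3, -0.4, 0.1]
opening: 0.609
time_s: 4.68
ee_pos: [505.1, -144.2, 127.4]
eef_rot: [-0.511, -0.489, 0.511, -0.489]
force: [-0.5, 0.2, -1.9]
opening: 0.252
4.725 [ 505.1 -144.2  127.3] [ 0.31 -0.75 -0.93] 0.25250827490971306
4.775 [ 505.1 -144.2  127.3] [-0.08 -0.73 -1.53] 0.25607735306522916
pics/zs4.png 6
```

View pics/zs4.png

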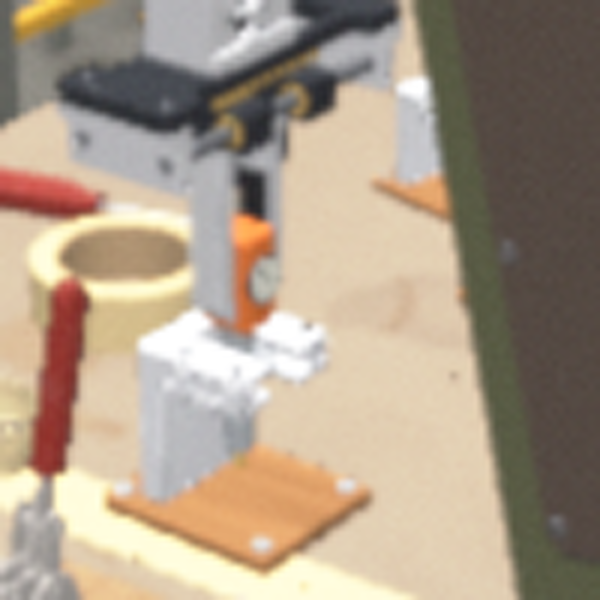

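View pics/w4.png

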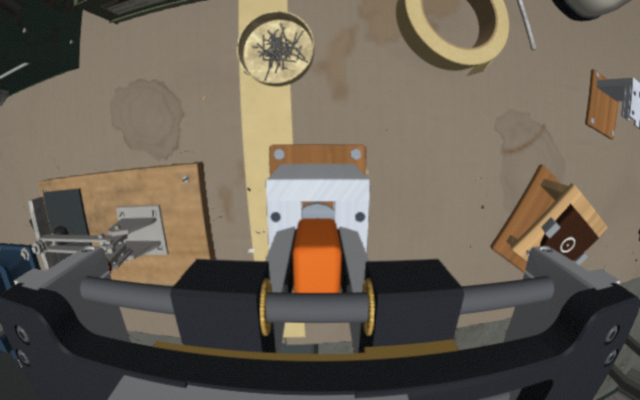

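```bash
python3 -m inch '[[-0.001,0,0,0,0,0],[-0.0025,0,0,0,0,0],[-0.0025,0,0,0,0,0]]'
python3 -m inch '[[0,-0.002,0,0,0,0],[0,-0.005,0,0,0,0],[0,-0.01,0,0,0,0],[0,-0.015,0,0,0,0],[0,-0.015,0,0,0,0]]'; python3 snap.py scene s5; python3 -c "
from h import *
zoom('s5',290,390,150,250,'pics/zs5.png',6)"
```

```text
time_s: 5.15
ee_pos: [505.2, -144.2, 130.1]
eef_rot: [0.511, 0.489, -0.511, 0.489]
force: [-0.5, -0.1, -1.4]
opening: 0.258
time_s: 5.78
ee_pos: [489.9, -143.6, 130.0]
eef_rot: [0.511, 0.489, -0.511, 0.489]
force: [0.0, 0.1, -1.8]
opening: 0.254
5.825 [ 490.1 -143.6  130.1] [ 0.27 -0.46 -1.73] 0.2550609412188156
pics/zs5.png 6
```

View pics/zs5.png

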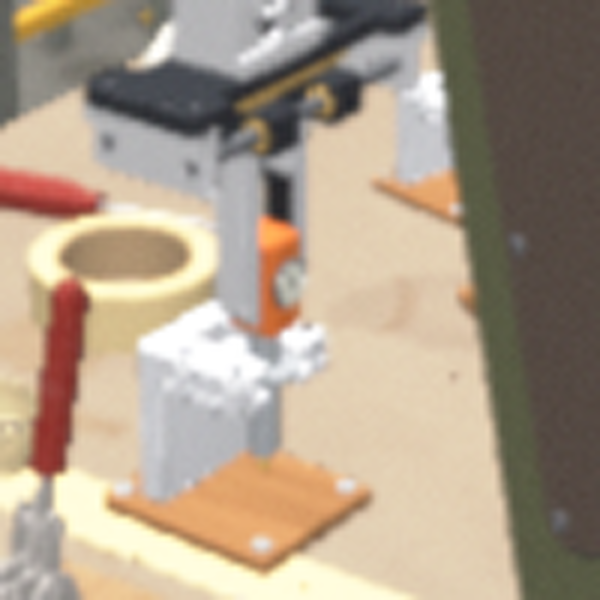

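The gauge follows with no reaction force: handle at (275,275) in the crop, barrel now visible out front at (265,430). I'll continue straight out.

```bash
python3 -m inch '[[0,-0.007,0,0,0,0],[0,-0.015,0,0,0,0],[0,-0.023,0,0,0,0],[0,-0.031,0,0,0,0],[0,-0.039,0,0,0,0],[0,-0.046,0,0,0,0],[0,-0.052,0,0,0,0],[0,-0.056,0,0,0,0],[0,-0.06,0,0,0,0],[0,-0.06,0,0,0,0]]'; python3 snap.py scene s6; python3 snap.py wrist w6; python3 -c "
from h import *
zoom('s6',290,390,150,250,'pics/zs6.png',6)"
```

```text
time_s: 7.08
ee_pos: [430.1, -140.9, 130.0]
eef_rot: [0.511, 0.489, -0.511, 0.489]
force: [0.6, -0.5, -0.7]
opening: 0.252
7.125 [ 430.3 -140.9  130. ] [-0.45 -0.53 -1.72] 0.2519468314624266
7.175 [ 430.4 -140.9  130. ] [-0.08  0.03 -2.28] 0.2531193178994344
pics/zs6.png 6
```

View pics/zs6.png

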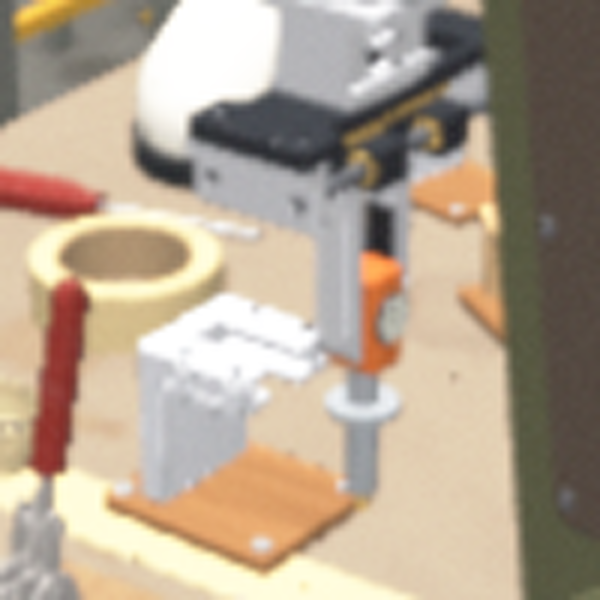

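View pics/w6.png

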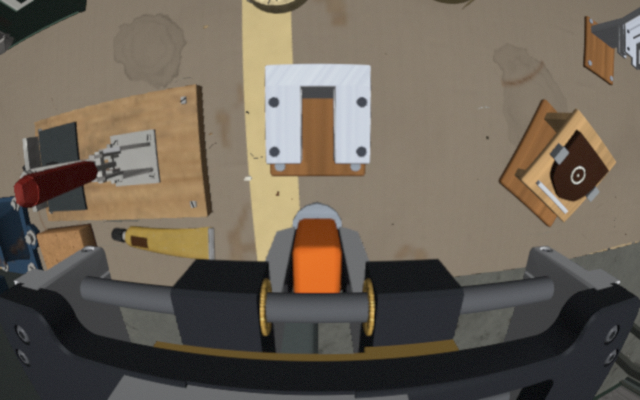

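```bash
cat > tgt.py <<'E'
from h import *
from cell import ctrl
S=np.array([457.5,-410.6,58.5])
n=np.array([-np.sin(.35)*np.cos(.59),np.sin(.35)*np.sin(.59),np.cos(.35)])
o=ctrl.get_obs();R0=Ro.from_quat(o['eef_rot'])
x0=Rdown(-.045).apply([1,0,0]);c=np.cross(x0,-n);R=Ro.from_rotvec(c/np.linalg.norm(c)*np.arcsin(np.linalg.norm(c)))*Rdown(-.045)
E
python3 - <<'E'
from tgt import *
for h in(60,30,0,-5):
    a,b=rows(S+n*(103.3+h),R);print(h,(S+n*(103.3+h)).round(1),a.round(4),b.round(2))
E
```

```text
60 [ 411.  -379.4  211.9] [-0.0819 -0.0087  0.2392] [  0.02 -10.4   17.14]
30 [ 419.5 -385.2  183.7] [-5.370e-02  1.000e-04  2.445e-01] [  0.02 -10.4   17.14]
0 [ 428.1 -390.9  155.5] [-0.0255  0.0089  0.2498] [  0.02 -10.4   17.14]
-5 [ 429.5 -391.8  150.8] [-0.0208  0.0103  0.2507] [  0.02 -10.4   17.14]
```

```bash
python3 -m inch '[[-0.02,0,0,0,0,0],[-0.05,0,0,0,0,0],[-0.08,0,0.01,0,0,0],[-0.09,0,0.03,0,0,0],[-0.09,0,0.06,0,0,0],[-0.09,0,0.09,0,0,0],[-0.09,0,0.12,0,-2,3.5],[-0.09,-0.003,0.15,0,-4,7],[-0.09,-0.005,0.18,0,-6,10],[-0.087,-0.007,0.205,0,-8,13.5],[-0.084,-0.008,0.225,0,-10,16],[-0.082,-0.009,0.236,0,-10.4,17.1],[-0.082,-0.009,0.239,0,-10.4,17.1],[-0.082,-0.009,0.239,0,-10.4,17.1],[-0.082,-0.009,0.239,0,-10.4,17.1]]'; python3 snap.py scene s7; python3 snap.py wrist w7;python3 snap.py top t7; python3 - <<'E'
from tgt import *
for h in(30,0,-5):
    a,b=rows(S+n*(103.3+h),R);print(h,a.round(4),b.round(2))
zoom('s7',320,520,100,250,'pics/zs7.png',4)
zoom('t7',370,470,170,270,'pics/zt7.png',6)
E
```

```text
time_s: 9.05
ee_pos: [410.9, -378.9, 212.1]
eef_rot: [0.53, 0.362, -0.477, 0.601]
force: [-0.6, 0.3, -0.7]
opening: 0.253
9.1 [ 410.9 -378.9  212.1] [ 0.02  0.79 -1.54] 0.25211223213222717
9.15 [ 410.9 -378.9  212.1] [ 0.06 -0.15 -1.39] 0.25341831435148054
9.2 [ 410.8 -379.   212.1] [-0.47 -0.11 -1.65] 0.25557953835694874
30 [0.0303 0.0001 0.0004] [ 0.05 -0.01  0.04]
0 [0.0603 0.0002 0.0004] [ 0.05 -0.01  0.04]
-5 [0.0653 0.0002 0.0004] [ 0.05 -0.01  0.04]
pics/zs7.png 4
pics/zt7.png 6
```

View pics/zs7.png

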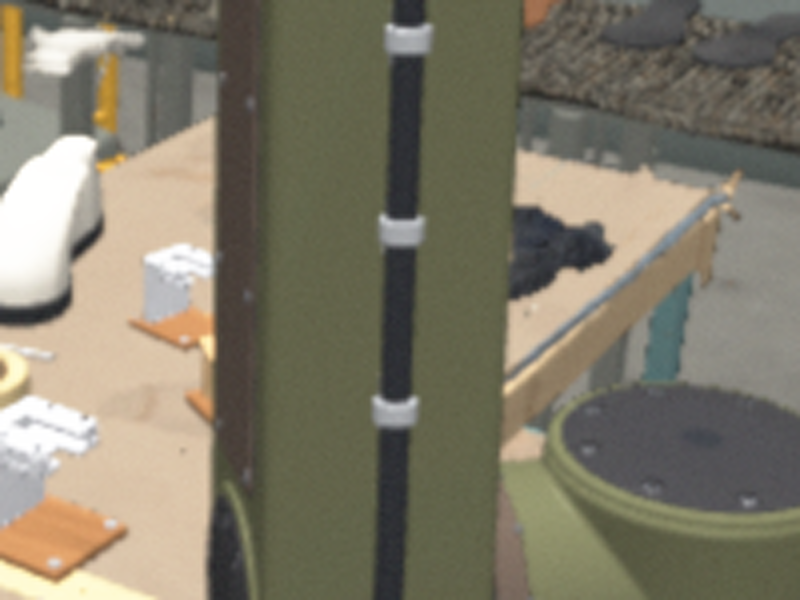

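View pics/w7.png

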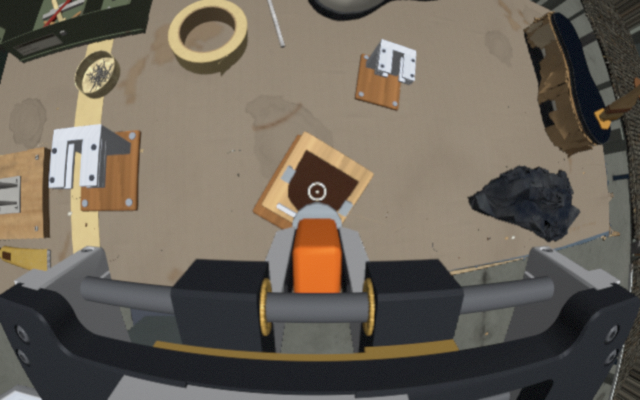

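View pics/zt7.png

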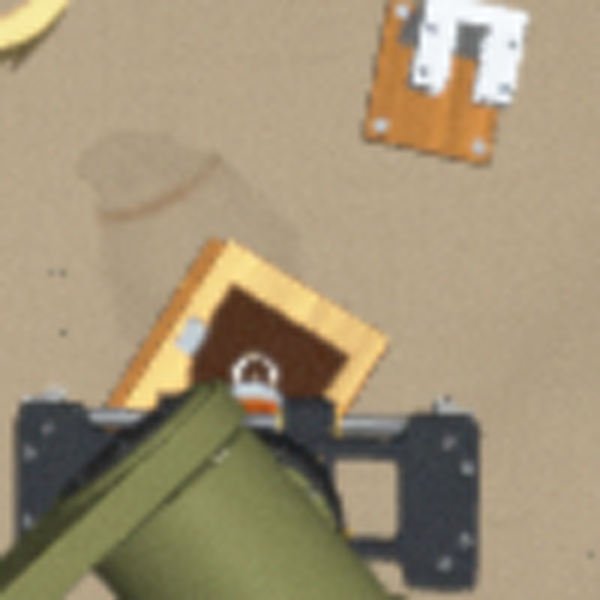

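```bash
python3 - <<'E'
from tgt import *
a=ring("w7",317,191);q=[wray("w1",329.05,133.89),wray("w7",*a),wray("w2",485.4,147.6)]
print(tri(q),tri(q[:2]));o_,r=q[1];t=((S-o_)@n)/(r@n);print(o_+t*r)
E
python3 -m inch '[[0.01,0,0,0,0,0],[0.02,0,0,0,0,0],[0.03,0,0.0004,0,0,0],[0.04,0,0.0004,0,0,0],[0.045,0,0.0004,0,0,0],[0.05,0,0.0004,0,0,0],[0.05,0,0.0004,0,0,0]]'; python3 snap.py wrist w8; python3 snap.py top t8;python3 - <<'E'
from tgt import *
for h in(0,-5):
    a,b=rows(S+n*(103.3+h),R);print(h,a.round(4),b.round(2))
zoom('w8',260,380,130,250,'pics/zw8.png',5)
zoom('t8',390,440,210,260,'pics/zt8.png',10)
E
```

```text
w7 ring px 316.82160663604736 191.11465454101562 [19.18406296 19.3272419 ]
(array([ 457.60543485, -410.67423523,   58.7490001 ]), [np.float64(0.18863370714348812), np.float64(0.07991173658442186), np.float64(0.1239303169540192)]) (array([ 457.69957926, -410.79576597,   57.59731844]), [np.float64(0.07816066950251566), np.float64(0.07816066950246424)])
[ 457.55853069 -410.66663217   58.53128552]
time_s: 10.07
ee_pos: [424.8, -389.1, 164.8]
eef_rot: [0.53, 0.361, -0.477, 0.601]
force: [0.1, -0.7, -1.7]
opening: 0.25
10.125 [ 424.8 -389.2  165.1] [-0.27 -0.54 -1.34] 0.25506781435942866
10.175 [ 424.8 -389.2  165.3] [-0.76 -0.26 -1.99] 0.2511804572378336
0 [ 0.0104  0.0003 -0.0003] [0.02 0.01 0.03]
-5 [ 0.0154  0.0003 -0.0003] [0.02 0.01 0.03]
pics/zw8.png 5
pics/zt8.png 10
```

View pics/zw8.png

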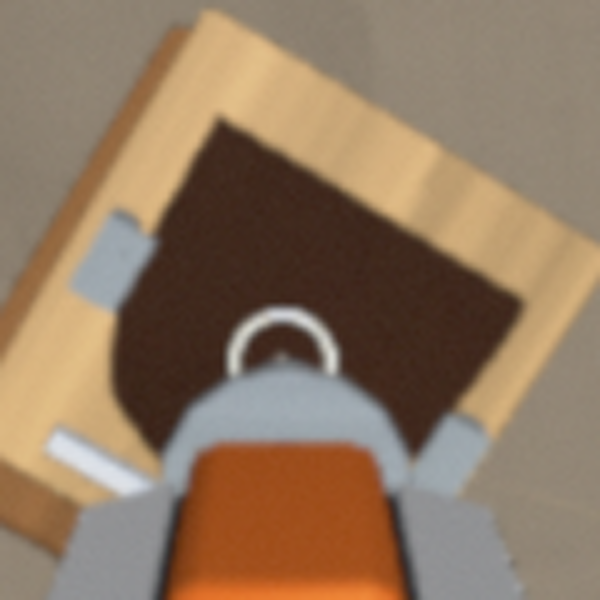

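View pics/zt8.png

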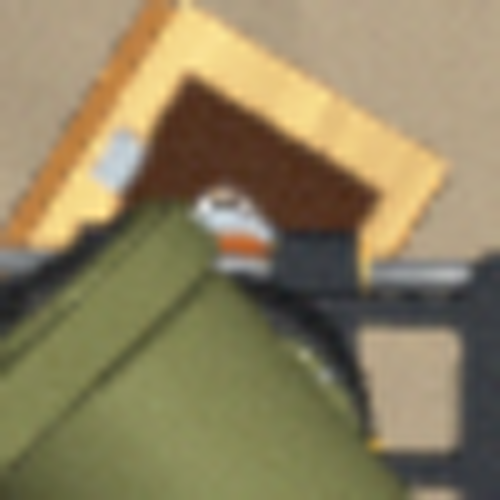

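```bash
cat > f.py <<'E'
from tgt import *
F=[];Pp=[]
for i in range(6):
    F.append(ctrl.get_obs()['force']@n);ctrl.get_image("top")
o=ctrl.get_obs();R1=Ro.from_quat(o['eef_rot'])
print('t',o['time_s'],'Fn',np.mean(F).round(2),np.std(F).round(2),'h',((o['ee_pos']-S)@n-103.3).round(2),'lat',((o['ee_pos']+R1.apply([103.3,0,0])-S)-n*((o['ee_pos']+R1.apply([103.3,0,0])-S)@n)).round(2),'ang',np.arccos(-R1.apply([1,0,0])@n).round(4))
E
python3 f.py
python3 -m inch '[[0.004,0,0,0,0,0],[0.007,0,-0.0003,0,0,0],[0.007,0,-0.0003,0,0,0]]';python3 f.py
python3 -m inch '[[0.002,0,0,0,0,0],[0.0035,0,0,0,0,0],[0.0035,0,0,0,0,0],[0.0035,0,0,0,0,0]]';python3 f.py
```

```text
t 10.475 Fn -1.55 0.6 h 10.36 lat [-0.41 -0.31 -0.06] ang 0.0007
time_s: 10.85
ee_pos: [426.8, -390.1, 158.0]
eef_rot: [0.53, 0.362, -0.477, 0.601]
force: [0.5, -0.4, -0.8]
opening: 0.252
t 11.15 Fn -1.35 0.58 h 3.27 lat [-0.4   0.03 -0.13] ang 0.0007
time_s: 11.65
ee_pos: [427.8, -390.9, 155.1]
eef_rot: [0.53, 0.361, -0.477, 0.601]
force: [1.0, 0.3, -1.3]
opening: 0.253
t 11.95 Fn -1.28 0.23 h -0.27 lat [-0.39  0.07 -0.13] ang 0.0007
```

```bash
for i in 1 ; do python3 -m inch '[[0.0005,0,0,0,0,0],[0.001,0,0,0,0,0],[0.001,0,0,0,0,0]]' >/dev/null;python3 f.py
python3 -m inch '[[0.0005,0,0,0,0,0],[0.001,0,0,0,0,0],[0.001,0,0,0,0,0]]' >/dev/null;python3 f.py;done
```

```text
t 12.625 Fn 0.38 0.38 h -1.26 lat [-0.41  0.05 -0.14] ang 0.0007
t 13.3 Fn 0.97 0.56 h -2.3 lat [-0.43  0.08 -0.15] ang 0.0008
```

Contact came near h = -0.6 mm, with about 2.4 N now (baseline -1.4). About 3 mm more puts it half way in.

```bash
python3 -m inch '[[0.0005,0,0,0,0,0],[0.001,0,0,0,0,0],[0.0015,0,0,0,0,0],[0.0015,0,0,0,0,0]]' >/dev/null;python3 f.py
python3 -m inch '[[0.0005,0,0,0,0,0],[0.001,0,0,0,0,0],[0.0015,0,0,0,0,0],[0.0015,0,0,0,0,0]]' >/dev/null;python3 f.py; python3 snap.py wrist w9;python3 -c "
from h import *
zoom('w9',260,380,130,250,'pics/zw9.png',5)"
```

```text
t 14.1 Fn 1.55 0.52 h -3.77 lat [-0.43  0.06 -0.14] ang 0.0007
t 14.9 Fn 2.09 0.44 h -5.31 lat [-0.44  0.07 -0.15] ang 0.0008
14.95 [ 429.2 -391.8  150.4] [-0.76  1.12  2.04] 0.2544818379772411
pics/zw9.png 5
```

View pics/zw9.png

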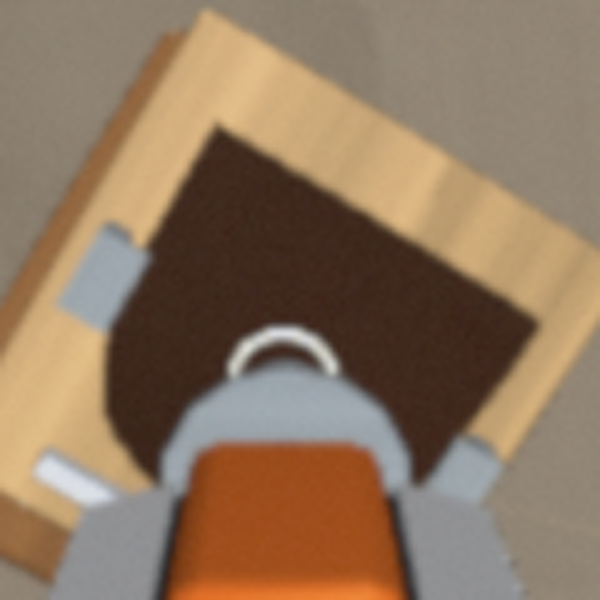

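The flange and handle sit at the same pixels in the gripper as before contact, so nothing slipped. The ring is centred on the gauge axis. Force is about 3.5 N, so about 4 to 4.7 mm pushed in. Handing in.

```bash
python3 -c "
from cell import ctrl
print(ctrl.finish_job())"
```

```text
the job is handed in; nothing more can be done
None
```

I gripped the gauge across its handle, lifted it about 2.5 mm and slid it level about 75 mm out of the larger holder's front. The measured side forces during the slide stayed under 1 N. I then set its tip on the ringed spot with the gauge square to the leather, and handed in at about 15 s with it still held and pressed.

- **Position and angle:** the worked-out tip point was about 0.5 mm from the measured ring centre. The tool axis was within 0.001 rad of my measured normal to the leather.
- **Press:** I measured about 3.5 N above the no-contact reading, which corresponds to about 4 mm of spring travel. The travel past first contact gave about 4.7 mm. The two differ slightly, within the force noise of about 0.5 N, and both are inside the 2 to 8.5 mm band.
- **Grip:** the flange and handle had not moved in the fingers in the last wrist picture.
- **Not checked directly:** the flange hides the brass tip from the wrist camera and the arm blocked the scene camera. The tip's position is therefore worked out from the arm pose and the grip height. I also took no last picture of the bystanders, but the arm never passed near them.

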